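Slide the battery into the tester and start the test

TASK

Push the standing motorcycle battery along the bench, low down near its foot so that it slides and does not tip, into the bay of the battery tester until it is fully home against the back stop. Then press the tester's round start button fully down and let it come up again. Do not lift the battery, do not press the button before the battery is home, and leave the other things on the bench where they are.

Things in the scene. Friction and masses are not known exactly. Their poses are not given: they have to be found in the camera images.
- battery: Motorcycle battery standing upright: black box, grey lid, 70 mm deep (its x), 114 mm wide (its y), 105 mm tall, 1.0 to 1.6 kg. Origin: centre of its underside; z up; its x points away from the robot, within 0.3 rad of the tester's x. It starts 110 to 130 mm short of home, up to 25 mm to one side. It needs 6 to 11 N of level push to slide (more if also pressed down) and tips if pushed more than about 50 mm above the bench.
- lid_mid (a point): Centre of the battery's top face, 105 mm above its underside. Two 12 mm square terminal posts rise 7 mm above this face, 22 mm towards the battery's +x and 44 mm to either side.
- tester: Battery tester fixed to the bench; its bay is open towards the robot and has no floor but the bench. Origin: on the bench where the centre of the battery's underside is when fully home; x points into the bay, y left, z up. Back stop: 45 mm high, 122 mm wide, face at x = +35 mm. Side rails: 30 mm high, from x = -12 mm to the stop, inner faces at y = +/-62 mm (5 mm play each side).
- mouth (a point): Middle of the bay's flared mouth, 55 mm before the tester's origin (towards the robot), 30 mm up, level with the top of the rails. From here two upright plates narrow the way from 148 mm (161 mm over the outside) to the 124 mm between the rails, over 43 mm. Axes as the tester's.
- start_top (a point): Centre of the top face of the start button: round, grey, 30 mm across, in a 46 mm dark collar, pressed straight down; the only button. It sits on the top of the grey console behind the back stop (console: tester x = 45 to 120 mm, y = -85 to 85 mm, top 80 mm above the bench), at tester x = 82.5, y = 30 mm, 98 mm above the bench when up.
- start (a joint): Travel of the start button: 0 up, 0.006 m fully down; spring return, about 5 N fully down.
- spray_mid (a point): Bystander, to be left alone: spray can, 52 mm across, 150 mm tall. Point on its vertical centre line about half-way up.
- jar_mid (a point): Bystander, to be left alone: screw-top jar, 56 mm across, 70 mm tall. Point on its vertical centre line about half-way up.
- driver_mid (a point): Bystander, to be left alone: screwdriver lying flat, about 200 mm long. Point on its vertical centre line about half-way up.
- spanner_mid (a point): Bystander, to be left alone: spanner lying flat, about 170 mm long. Point on its vertical centre line about half-way up.
- mug_mid (a point): Bystander, to be left alone: mug, 80 mm across, 90 mm tall. Point on its vertical centre line about half-way up.
- meter_mid (a point): Bystander, to be left alone: multimeter lying flat, 150 x 75 x 40 mm. Point on its vertical centre line about half-way up.
- solenoid_mid (a point): Bystander, to be left alone: solenoid valve, 50 x 50 mm foot, 75 mm tall. Point on its vertical centre line about half-way up.

How it is judged:
By the outcome, as a careful person would: the job done as asked, in the order asked, and still so for the second after the job is handed in, with the robot touching nothing.
It also fails if it takes over 53 s, if anything falls off the work surface, if the arm or the gripper's body presses on something with over 40 N, if the wrist force passes 120 N, or if a joint passes its speed limit or range.

ROBOT

A 6-joint arm with a two-finger parallel gripper is mounted at the origin on the work surface. World frame = base frame: x ahead of the robot, y to its left, z up, the work surface at z = 0. Lengths are in m, angles in rad, forces in N, time in s.
With the tool pointing down it reaches from about 0.35 to 0.875 m from the base axis. Payload 15.5 kg.
Tool frame: the origin (TCP) lies midway between the tips of the shut fingers; the grasp point (between the pads) lies 19 mm behind it; z points along the fingers, y is the line along which they close (so a half turn about z gives the same grasp; the last joint's range is limited). The gripper opens to 85 mm and grips with 20 to 120 N. Pads are 22 mm wide; open, the fingers measure 114 mm over their backs; the gripper's body (76 mm by 85 mm) begins 54 mm behind the grasp point. The pads swing forward as they close: fully open they stand 13 mm farther back than shut.
Start: joints at [1.113, 0.494, 1.345, -0, 1.302, -0.096], TCP at [0.221, 0.585, 0.231] pointing down, gripper open.
Joint ranges: [-2.91, 2.91], [-0.82, 2.16], [0.22, 2.67], [-1.22, 4.37], [0.12, 2.79], [-3.08, 3.08]. Speed limits (rad/s): [1.89, 1.89, 2.57, 3.01, 3.01, 3.01].

INTERFACE

Orientations are given as a unit quaternion [x, y, z, w].
In Python, from plant import robot gives the robot as it stands. The module is installed in compiled form; this text tells all that it offers.
- The arm moves only by the tool drive_tool, never from a script. Its argument "motion" is a list that holds one entry, the list of rows, each a list of 7 numbers: the shift along the world's x, y, z in cm, then the turn, a rotation vector about the world's x, y, z in rad, then the gripper command: -1 is fully open, 1 is shut, values between are in proportion. In form: [[[tx, ty, tz, ax, ay, az, hand], ...]]. A call has 1 to 20 rows; each row is the pose to reach, as a shift and turn from the pose commanded when the call began; what a row does not reach only later rows make up. A row lasts 1/10 s, in which the tool goes at most 50 mm and 8.59 degrees, less where a joint would pass 70% of its speed; a pose out of reach is approached as far as the arm can. A call with a gripper value outside its range is refused whole. The fingers move at their own pace and stop on an object; "newtons" is the grip in N (left out, the last holds). Time passes only in rows, so rows that repeat a pose let the fingers close. It gives the time, the measured TCP pose, the force, the opening and the grip force at its end, in the units of the state.
- robot.observe(): the state, without advancing time (a new reading comes with each control period).
- robot.camera(name): name is "scene" or "side" or "wrist"; returns (picture, depth): 480x640x3 uint8, red, green, blue; 480x640 float32, m along the optical axis (not along the pixel's ray), 0 where there is no reading.
- robot.get_calibration(name): a dict with "intrinsics" (3x3 intrinsics, pixels), "camera_from_world" (4x4, takes a point from world to camera coordinates). Camera axes: x right, y down, z forward; pixel columns grow to the right and rows downward; lengths in m; the calibration is good to about 2 mm. A picture is of the moment at which its call begins: read the wrist's pose just before it. get_calibration takes no time and is no camera call; for the wrist camera it gives the pose at the moment of the call.
- robot.close_job(): hands the job in; it is judged then, once.
The state is a dict: "t": time; "joints": joint angles; "joint_vel": joint speeds; "joint_efforts": joint torques, N m; "ee_pos": TCP position; "orientation": TCP orientation; "ft_force": force on the tool from outside, world axes, zero at the start; "torque": the same for the moment, N m; "opening": opening from 0.0 (shut) to 1.0 (fully open); "grasp_force": force on a finger pad.
Only numpy, scipy, OpenCV 4.12 (cv2) and the standard library are available. Lean on these libraries where they do the work, as an engineer would, in place of code of your own. Each camera call takes 0.05 s, during which the arm holds its last target. There are 200 camera calls.

## Working session

There is one attempt and no reset: what is moved stays moved. The work goes in short steps, Python scripts to look and compute and a tool call to move; the robot and the scene stay as the last step left them, time stands still between calls to the robot, and variables do not carry over. Pictures are saved under pics/ and viewed, at most 10 in all, crops included, and the job is handed in when it is done.

Besides the shell and the picture viewer there is one more tool, called after "Call:" as a command line: name --argument value ..., lists and objects as JSON in quotes. drive_tool: Moves the arm, as the interface text tells. Its arguments: {"type":"object","properties":{"motion":{"type":"array"},"newtons":{"type":"number"}},"required":["motion"]}

```bash
mkdir -p pics; cat > h.py <<'E'
import numpy as np, cv2
from plant import robot
def shot(n,f):
    cal=robot.get_calibration(n); p,d=robot.camera(n)
    cv2.imwrite(f'pics/{f}.png',p[:,:,::-1]); np.savez(f'{f}.npz',d=d,p=p,K=cal['intrinsics'],T=cal['camera_from_world'])
def pt(f,u,v,z=None):
    a=np.load(f'{f}.npz'); K,T,d=a['K'],a['T'],a['d']
    r=np.linalg.inv(K)@[u,v,1]; Ti=np.linalg.inv(T)
    if z is None: return (Ti@np.append(r*d[int(v),int(u)],1))[:3]
    w=Ti[:3,:3]@r; o=Ti[:3,3]; return o+w*(z-o[2])/w[2]
def cloud(f):
    a=np.load(f'{f}.npz'); K,T,d=a['K'],a['T'],a['d']
    v,u=np.mgrid[:480,:640]; r=np.stack([u,v,np.ones_like(u)],-1)@np.linalg.inv(K).T*d[...,None]
    Ti=np.linalg.inv(T); return r@Ti[:3,:3].T+Ti[:3,3]
E
python3 -c "
from h import *
shot('scene','scene');shot('side','side');print(robot.observe())"
```

```text
{'t': 0.1, 'joints': array([ 1.11349250e+00,  4.94106729e-01,  1.34602056e+00,  1.00635953e-05,
        1.30248359e+00, -9.54605019e-02]), 'joint_vel': array([-0.00015065, -0.00101915, -0.00110012,  0.00061667,  0.0009547 ,
        0.00093504]), 'joint_efforts': array([ 1.50266198e-03, -8.83585596e+01, -3.84565759e+01, -3.03502084e-04,
        5.14316547e-03, -2.44647447e-05]), 'ee_pos': array([0.22109084, 0.584277  , 0.23078525]), 'orientation': array([ 1.79937561e-01,  9.83677902e-01, -4.88468363e-04, -1.43592292e-04]), 'ft_force': array([-0.05508326,  0.5982291 ,  0.47690339]), 'torque': array([ 0.03204299,  0.06084987, -0.0225031 ]), 'grasp_force': 0.0, 'opening': 1.0012526263093755}
```

View pics/scene.png

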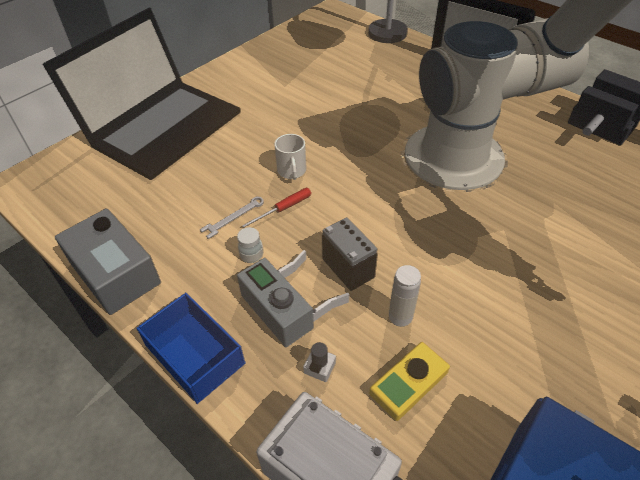

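View pics/side.png

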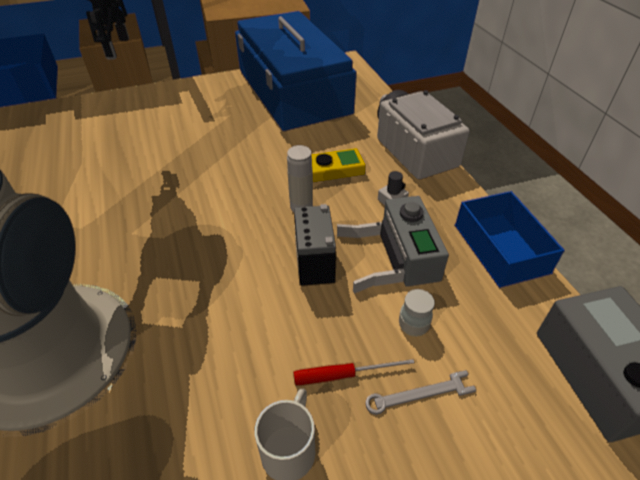

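The scene view shows the battery at about (350,250), the tester console at (277,300), the spray can at (404,295), and the jar at (249,245). In the side view, the battery is at (315,240) and the button at (411,211). Next I'll fit top faces from the depth.

```bash
cat > m.py <<'E'
from h import *
def rect(P,lo,hi,c,r):
    m=(P[...,2]>lo)&(P[...,2]<hi)&(np.hypot(P[...,0]-c[0],P[...,1]-c[1])<r)
    q=P[m]; R=cv2.minAreaRect((q[:,:2]*1000).astype(np.float32)); return len(q),np.median(q[:,2]).round(4),R
E
python3 -c "
from m import *
for f,b,c,bt,sp,jar in (('scene',(348,243),(265,290),(283,296),(407,274),(248,236)),('side',(312,225),(412,232),(411,208),(299,153),(418,298))):
    P=cloud(f); print(f)
    for n,p in zip('bat con but spray jar'.split(),(b,c,bt,sp,jar)): print(n,pt(f,*p).round(4))
    B=pt(f,*b);C=pt(f,*c)
    print(rect(P,.099,.110,B,.075)); print(rect(P,.073,.085,C,.11))
    print('button',pt(f,*bt,z=.098))
im=cv2.imread('pics/scene.png')[200:380,210:450]; cv2.imwrite('pics/c1.png',cv2.resize(im,(800,600),interpolation=2))
im=cv2.imread('pics/side.png')[140:320,270:480]; cv2.imwrite('pics/c2.png',cv2.resize(im,(700,600),interpolation=2))
"
```

```text
scene
bat [0.507  0.0422 0.1052]
con [ 0.6995 -0.0165  0.0823]
but [0.6943 0.0319 0.1018]
spray [0.5215 0.2009 0.1501]
jar [ 0.6165 -0.1589  0.07  ]
(1242, np.float64(0.1049), ((495.3398742675781, 35.9910888671875), (115.45569610595703, 69.30361938476562), 75.2428207397461))
(2168, np.float64(0.0803), ((687.8789672851562, -4.483726501464844), (173.08010864257812, 75.59386444091797), 80.8122787475586))
button [0.6925987  0.02981377 0.098     ]
side
bat [0.4921 0.0367 0.1041]
con [ 0.6719 -0.0227  0.0809]
but [0.6885 0.0195 0.1011]
spray [0.5208 0.1991 0.1488]
jar [ 0.6143 -0.1591  0.0708]
(1549, np.float64(0.1049), ((494.1938781738281, 31.776016235351562), (115.28011322021484, 67.67587280273438), 76.01653289794922))
(2149, np.float64(0.0801), ((686.3992919921875, -8.011749267578125), (172.27902221679688, 75.5575180053711), 80.8425064086914))
button [0.69044454 0.02245163 0.098     ]
```

View pics/c1.png

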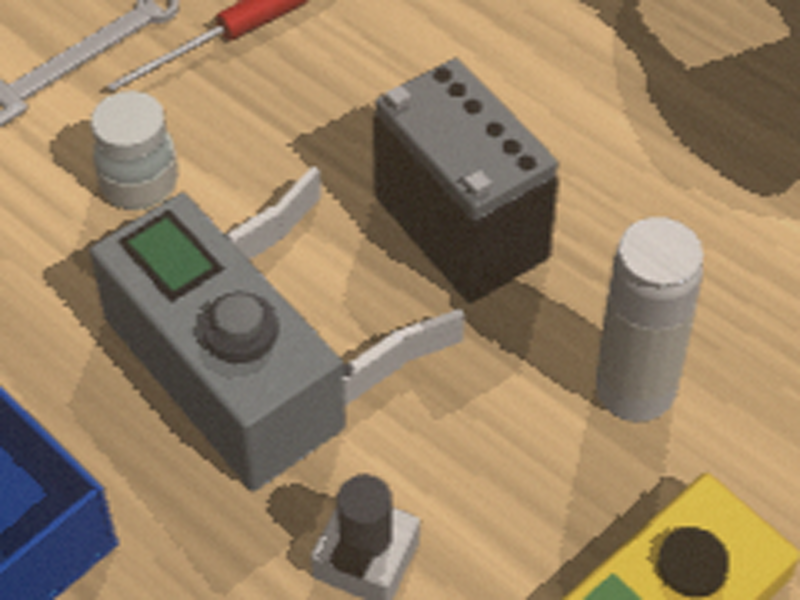

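View pics/c2.png

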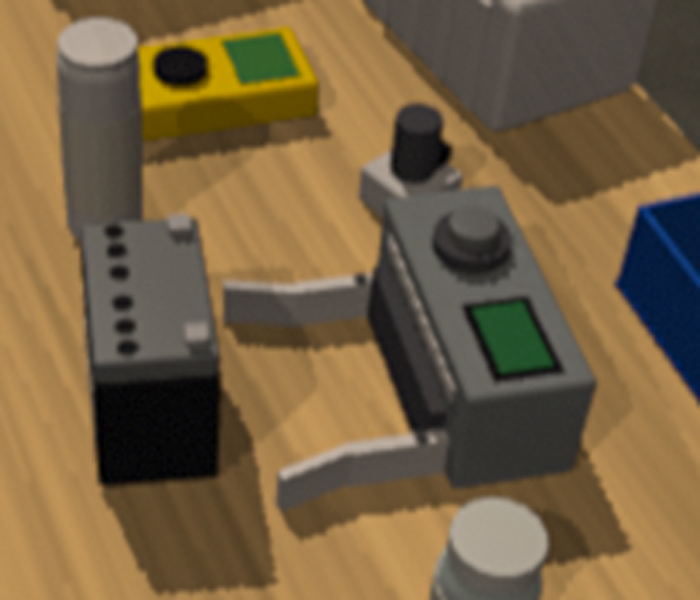

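Both crops agree with the depth fit. The tester is at about (0.605, 0.007) with yaw -9.2°. The battery is at (0.495, 0.034) with yaw -14.5°, about 114 mm short of home and 9 mm to the left. I'll push with the fingertips, half open and tilted forward, with the gripper body held back.

```bash
python3 -c "
from scipy.spatial.transform import Rotation as R
import numpy as np
def des(yaw,t): # heading yaw deg, tilt
    a=np.radians(yaw);l=np.array([-np.sin(a),np.cos(a),0]);h=np.array([np.cos(a),np.sin(a),0])
    b=R.from_matrix(np.c_[-h,l,[0,0,-1]]);return R.from_rotvec(-t*l)*b
r0=R.from_quat([.17994,.98368,-.0005,-.00014])
A=des(-14.5,.6);B=des(-9.2,.6);C=des(-9.2,0)
print((A*r0.inv()).as_rotvec(),(B*A.inv()).as_rotvec(),(C*B.inv()).as_rotvec())"
```

```text
[-0.18074453 -0.5725344   0.10580211] [-1.38827369e-17  2.25594474e-16  9.25024504e-02] [ 9.59287126e-02  5.92281759e-01 -2.81763226e-17]
```

Call:
drive_tool --motion '[[[3,-8,0,0,0,0,-0.2],[6,-16,0,0,0,0,-0.2],[9,-24,0,0,0,0,-0.2],[12,-32,0,0,0,0,-0.2],[14,-38,0,0,0,0,-0.2],[16,-44,0,0,0,0,-0.2],[18,-49,0,0,0,0,-0.2],[18,-52,0,0,0,0,-0.2],[18,-53,0,0,0,0,-0.2],[18,-53,0,0,0,0,-0.2],[18,-53,0,0,0,0,-0.2]]]'

```text
t: 1.2
ee_pos: [0.3985, 0.0622, 0.2313]
orientation: [0.18, 0.984, 0.0, 0.0]
ft_force: [1.5, 1.1, 0.3]
opening: 0.598
grasp_force: 0.0
```

Call:
drive_tool --motion '[[[0,0,-3,-0.05,-0.14,0.03,-0.2],[0,0,-6,-0.09,-0.29,0.05,-0.2],[0,0,-9,-0.14,-0.43,0.08,-0.2],[0,0,-11,-0.18,-0.57,0.106,-0.2],[0,0,-13,-0.18,-0.57,0.106,-0.2],[0,0,-15,-0.18,-0.57,0.106,-0.2],[0,0,-15,-0.18,-0.57,0.106,-0.2],[0,0,-15,-0.18,-0.57,0.106,-0.2]]]'

```text
t: 2.0
ee_pos: [0.4148, 0.0734, 0.1508]
orientation: [0.126, 0.957, -0.037, 0.257]
ft_force: [2.8, 0.3, 1.3]
opening: 0.6
grasp_force: 0.0
```

Call:
drive_tool --motion '[[[0,0,0,0,0,0,-0.2],[0,0,0,0,0,0,-0.2]]]'

```text
t: 2.2
ee_pos: [0.4162, 0.0722, 0.1518]
orientation: [0.122, 0.958, -0.039, 0.258]
ft_force: [-0.9, 0.4, -0.4]
opening: 0.597
grasp_force: 0.0
```

```bash
python3 -c "
from plant import robot
o=robot.observe();print(o['joints'].round(3),o['ee_pos'],o['orientation'],o['joint_vel'].round(3))"
```

```text
[ 0.223  0.285  2.293 -1.224  0.26   0.059] [0.41619865 0.07221631 0.15183873] [ 0.12184852  0.95757485 -0.0392452   0.2581921 ] [-0.009  0.006 -0.008 -0.005 -0.001 -0.003]
```

Joint 4 has reached its range end: 0.6 rad of tilt is too much this close in. I'll use 0.3 rad instead, with the TCP at about 32 mm so the body clears the lid.

```bash
python3 -c "
from scipy.spatial.transform import Rotation as R
import numpy as np
def des(yaw,t):
    a=np.radians(yaw);l=np.array([-np.sin(a),np.cos(a),0]);h=np.array([np.cos(a),np.sin(a),0])
    return R.from_rotvec(-t*l)*R.from_matrix(np.c_[-h,l,[0,0,-1]])
r0=R.from_quat([.12185,.95757,-.03925,.25819])
A=des(-14.5,.3);B=des(-9.2,.3);C=des(-9.2,0)
print((A*r0.inv()).as_rotvec(),A.as_quat(),(B*A.inv()).as_rotvec(),(C*B.inv()).as_rotvec())"
```

```text
[0.0693397  0.21786854 0.00196522] [ 0.12478189  0.9808658  -0.01885894  0.14824337] [-1.38827369e-17  1.13231073e-16  9.25024504e-02] [4.79643563e-02 2.96140880e-01 2.78599329e-17]
```

Call:
drive_tool --motion '[[[0,-0.5,0,0.03,0.1,0,0.4],[0,-1,0,0.069,0.218,0.002,0.4],[0,-1.7,0,0.069,0.218,0.002,0.4],[0,-1.7,-2,0.069,0.218,0.002,0.4],[0,-1.7,-4,0.069,0.218,0.002,0.4],[0,-1.7,-6,0.069,0.218,0.002,0.4],[0,-1.7,-8,0.069,0.218,0.002,0.4],[0,-1.7,-8,0.069,0.218,0.002,0.4],[0,-1.7,-8,0.069,0.218,0.002,0.4],[0,-1.7,-8,0.069,0.218,0.002,0.4]]]'

```text
t: 3.2
ee_pos: [0.4163, 0.0553, 0.0725]
orientation: [0.126, 0.981, -0.019, 0.148]
ft_force: [-0.6, 0.6, 0.3]
opening: 0.3
grasp_force: 0.0
```

```bash
python3 -c "
from plant import robot
o=robot.observe();print(o['joints'].round(3),o['ee_pos'],o['orientation'])"
```

```text
[ 0.064  0.463  2.236 -0.534  0.181 -0.738] [0.41628328 0.05534144 0.07246419] [ 0.12593649  0.9806959  -0.01857216  0.14842715]
```

Call:
drive_tool --motion '[[[0,0,0,0.02,0.07,0,0.4],[0,0,0,0.037,0.145,0,0.4],[0,0,-2,0.037,0.145,0,0.4],[0,0,-3.8,0.037,0.145,0,0.4],[0,0,-3.8,0.037,0.145,0,0.4],[0,0,-3.8,0.037,0.145,0,0.4]]]'

```text
t: 3.8
ee_pos: [0.4158, 0.0556, 0.0344]
orientation: [0.127, 0.989, -0.009, 0.074]
ft_force: [1.3, 0.3, 0.6]
opening: 0.3
grasp_force: 0.0
```

```bash
python3 -c "
from m import *
o=robot.observe();print(o['joints'].round(3),o['ee_pos'],o['orientation'])
shot('side','s2')
P=cloud('s2');print(rect(P,.099,.110,(.494,.034),.075))
im=cv2.imread('pics/s2.png')[130:310,200:440]; cv2.imwrite('pics/c3.png',cv2.resize(im,(800,600),interpolation=2))
"
```

```text
[ 0.023  0.554  2.153 -0.14   0.294 -1.161] [0.41575067 0.05562549 0.03438021] [ 0.12708383  0.98907538 -0.00926598  0.07411969]
(1559, np.float64(0.1049), ((494.17010498046875, 31.780284881591797), (115.57554626464844, 67.76070404052734), 76.05130004882812))
```

View pics/c3.png

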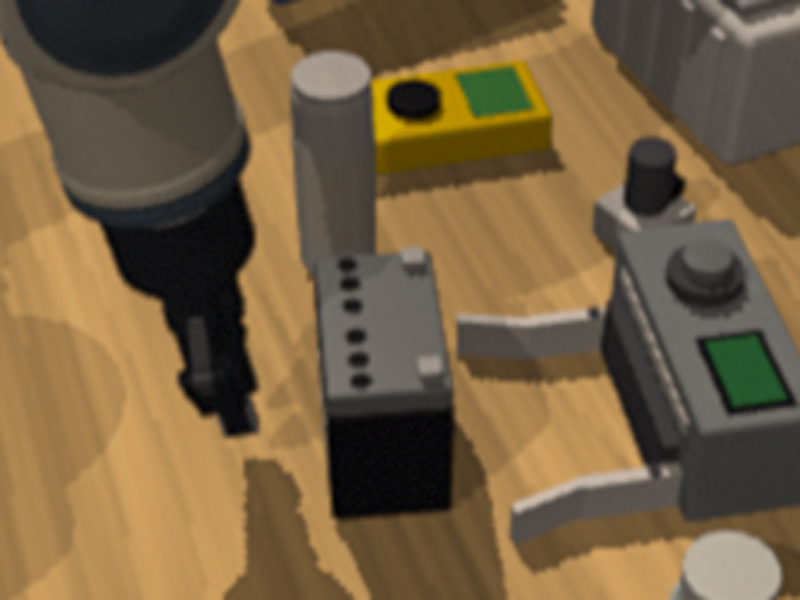

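The tool stands behind the battery, with its tip at about (240,425) in the crop and the body clear. The battery is unmoved. I'll start the push, turning into line with the tester.

Call:
drive_tool --motion '[[[1,-0.5,0,0,0,0,0.4],[2,-1,0,0,0,0,0.4],[3,-1.3,0,0,0,0,0.4],[3.5,-1.45,0,0,0,0,0.4],[4,-1.6,0,0,0,0.01,0.4],[4.5,-1.75,0,0,0,0.02,0.4],[5,-1.9,0,0,0,0.03,0.4],[5.5,-2.05,0,0,0,0.04,0.4],[6,-2.2,0,0,0,0.05,0.4],[6.5,-2.35,0,0,0,0.06,0.4],[7,-2.5,0,0,0,0.07,0.4],[7.5,-2.65,0,0,0,0.08,0.4],[8,-2.8,0,0,0,0.09,0.4],[8,-2.8,0,0,0,0.09,0.4]]]'

```text
t: 5.25
ee_pos: [0.4955, 0.0273, 0.0335]
orientation: [0.083, 0.994, -0.006, 0.074]
ft_force: [-3.3, 0.5, 0.6]
opening: 0.303
grasp_force: 1.5
```

```bash
cat > st.py <<'E'
from m import *
import sys
o=robot.observe();print(o['joints'].round(3),o['ee_pos'],o['ft_force'])
t=np.radians(-9.2);Rt=np.array([[np.cos(t),np.sin(t)],[-np.sin(t),np.cos(t)]])
for n,cc in (('side',(.6864,-.008)),):
    f=n+sys.argv[1]; shot(n,f)
    R=rect(cloud(f),.099,.1075,eval(sys.argv[2]),.085)
    print(R, Rt@(np.array(R[2][0])/1000-cc)*1000+[82.5,0])
E
python3 st.py A '(.535,.022)'
```

```text
[-0.054  0.593  1.972 -0.039  0.43  -1.425] [0.49545328 0.02726933 0.03347125] [-3.33251413  0.53219522  0.57199865]
(1547, np.float64(0.1048), ((521.294189453125, 23.535171508789062), (114.17028045654297, 106.44924926757812), 81.24667358398438)) [-85.52381384   4.73219834]
```

The battery is aligned to within about a degree and 65 mm from home. I'll continue straight in.

Call:
drive_tool --motion '[[[0.5,-0.25,0,0,0,0,0.4],[1,-0.45,0,0,0,0,0.4],[1.5,-0.6,0,0,0,0,0.4],[2,-0.7,0,0,0,0,0.4],[2.5,-0.8,0,0,0,0,0.4],[3,-0.9,0,0,0,0,0.4],[3.5,-1,0,0,0,0,0.4],[4,-1.1,0,0,0,0,0.4],[4.5,-1.2,0,0,0,0,0.4],[5,-1.25,0,0,0,0,0.4],[5.4,-1.3,0,0,0,0,0.4],[5.8,-1.4,0,0,0,0,0.4],[5.8,-1.4,0,0,0,0,0.4]]]'

```text
t: 6.6
ee_pos: [0.5535, 0.0134, 0.0335]
orientation: [0.083, 0.994, -0.006, 0.074]
ft_force: [-3.3, 0.9, 0.9]
opening: 0.299
grasp_force: 1.6
```

Call:
drive_tool --motion '[[[0.2,-0.03,0,0,0,0,0.4],[0.3,-0.05,0,0,0,0,0.4]]]'

```text
t: 6.8
ee_pos: [0.5558, 0.0131, 0.0334]
orientation: [0.083, 0.994, -0.006, 0.073]
ft_force: [-7.3, 1.1, 4.2]
opening: 0.298
grasp_force: 3.8
```

```bash
python3 st.py B '(.61,.007)';python3 -c "
import cv2
im=cv2.imread('pics/sideB.png')[130:310,240:480]; cv2.imwrite('pics/c4.png',cv2.resize(im,(800,600),interpolation=2))"
```

```text
[-0.076  0.633  1.826 -0.025  0.536 -1.46 ] [0.55582869 0.01305665 0.03337456] [-7.25340074  1.05480934  4.24686326]
(1506, np.float64(0.1047), ((609.8348999023438, 2.7432479858398438), (162.49615478515625, 102.9670181274414), 38.22765350341797)) [ 5.20216981 -1.63626945]
```

View pics/c4.png

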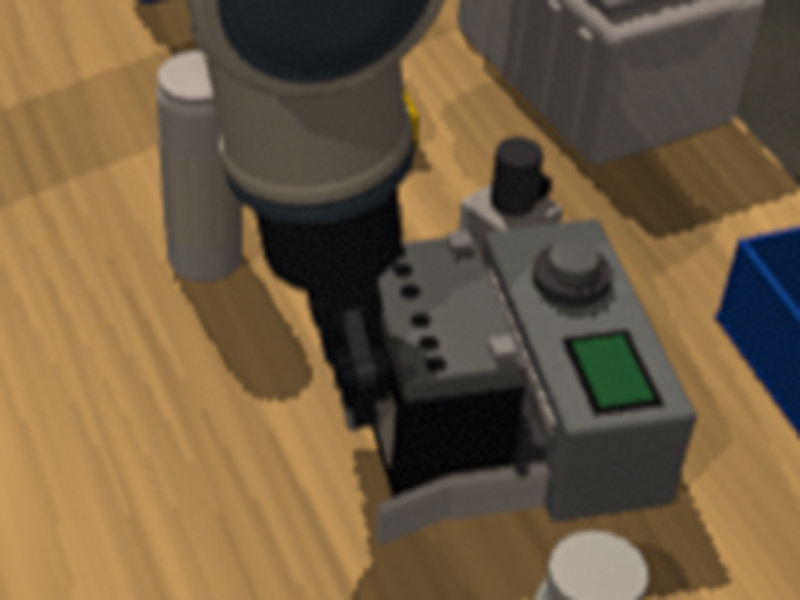

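The battery is in the bay, close to the back stop. I'll creep forward until the force rises.

Call:
drive_tool --motion '[[[0.1,-0.02,0,0,0,0,0.4],[0.2,-0.03,0,0,0,0,0.4],[0.2,-0.03,0,0,0,0,0.4]]]'

```text
t: 7.15
ee_pos: [0.5579, 0.0127, 0.0334]
orientation: [0.083, 0.994, -0.006, 0.073]
ft_force: [-5.9, 1.5, 2.8]
opening: 0.298
grasp_force: 3.2
```

Call:
drive_tool --motion '[[[0.1,-0.02,0,0,0,0,0.4],[0.2,-0.03,0,0,0,0,0.4],[0.2,-0.03,0,0,0,0,0.4]]]'

```text
t: 7.45
ee_pos: [0.5599, 0.0125, 0.0334]
orientation: [0.083, 0.994, -0.006, 0.073]
ft_force: [-6.3, 1.3, 2.7]
opening: 0.301
grasp_force: 3.2
```

Call:
drive_tool --motion '[[[0.1,-0.02,0,0,0,0,0.4],[0.2,-0.03,0,0,0,0,0.4],[0.2,-0.03,0,0,0,0,0.4]]]'

```text
t: 7.75
ee_pos: [0.5612, 0.0122, 0.0333]
orientation: [0.083, 0.994, -0.006, 0.073]
ft_force: [-10.6, 1.4, 6.2]
opening: 0.302
grasp_force: 5.1
```

Call:
drive_tool --motion '[[[0.1,-0.02,0,0,0,0,0.4],[0.1,-0.02,0,0,0,0,0.4]]]'

```text
t: 7.95
ee_pos: [0.5613, 0.0122, 0.0332]
orientation: [0.083, 0.994, -0.006, 0.072]
ft_force: [-15.1, 2.5, 8.6]
opening: 0.3
grasp_force: 7.4
```

Call:
drive_tool --motion '[[[0.1,-0.02,0,0,0,0,0.4],[0.1,-0.02,0,0,0,0,0.4]]]'

```text
t: 8.15
ee_pos: [0.5613, 0.0121, 0.033]
orientation: [0.083, 0.994, -0.006, 0.071]
ft_force: [-18.8, 3.9, 12.8]
opening: 0.3
grasp_force: 9.6
```

Call:
drive_tool --motion '[[[0.1,-0.02,0,0,0,0,0.4],[0.1,-0.02,0,0,0,0,0.4]]]'

```text
t: 8.35
ee_pos: [0.5614, 0.0121, 0.0328]
orientation: [0.083, 0.994, -0.006, 0.07]
ft_force: [-22.6, 4.5, 16.0]
opening: 0.3
grasp_force: 11.8
```

It has stalled at the predicted home position with force climbing. I'll back off, rise, and check.

Call:
drive_tool --motion '[[[-0.5,0.08,0.1,0,0,0,0.4],[-2,0.3,0.2,0,0,0,0.4],[-4,0.6,0.2,0,0,0,0.4],[-6,0.9,1,0,0,0,0.4],[-8,1.2,4,0,0,0,0.4],[-9,1.4,8,0,0,0,1],[-9,1.4,12,0,0,0,1],[-9,1.4,15,0,0.05,0,1],[-9,1.4,18,0.02,0.145,0,1],[-9,1.4,18,0.02,0.145,0,1]]]'

```text
t: 9.35
ee_pos: [0.4788, 0.0252, 0.2178]
orientation: [0.083, 0.997, -0.002, 0.003]
ft_force: [0.5, 0.0, -0.6]
opening: 0.0
grasp_force: 0.0
```

```bash
python3 st.py C '(.6,.007)'; python3 -c "
from m import *
shot('scene','sceneC')
# lid grey area only: limit to x_t < 38mm
t=np.radians(-9.2);x=np.array([np.cos(t),np.sin(t)]);y=np.array([-x[1],x[0]])
for f,cc in (('sideC',(.6864,-.008)),('sceneC',(.6879,-.0045))):
    P=cloud(f);xt=(P[...,:2]-cc)@x*1000+82.5;yt=(P[...,:2]-cc)@y*1000
    q=(P[...,2]>.1)&(P[...,2]<.108)&(abs(xt)<42)&(abs(yt)<70)
    R=cv2.minAreaRect(np.c_[xt[q],yt[q]].astype(np.float32));print(f,R)
    q=(P[...,2]>.074)&(P[...,2]<.085)&(abs(xt-82)<60)&(abs(yt)<100)
    print(' con',cv2.minAreaRect(np.c_[xt[q],yt[q]].astype(np.float32)))
    q=(P[...,2]>.0955)&(P[...,2]<.104)&(np.hypot(xt-82.5,yt-30)<25)
    print(' btn world',P[q].mean(0),'tester',xt[q].mean(),yt[q].mean())
im=cv2.imread('pics/sceneC.png')[200:380,200:440]; cv2.imwrite('pics/c5.png',cv2.resize(im,(800,600),interpolation=2))
print(robot.observe()['orientation'])"
```

```text
[-0.07   0.304  1.715 -0.004  1.116 -1.473] [0.47883924 0.02516359 0.21777651] [ 0.48154233  0.00245569 -0.59813161]
(1510, np.float64(0.1047), ((626.8521728515625, 3.2735977172851562), (113.86992645263672, 111.18658447265625), 80.82704162597656)) [21.91574412  1.60799982]
sideC ((0.3750267028808594, 1.5893821716308594), (113.90618133544922, 68.13025665283203), 89.9808349609375)
 con ((73.32866668701172, -0.31636810302734375), (171.565673828125, 98.1263198852539), 87.85810089111328)
 btn world [0.69050008 0.01952651 0.10093877] tester 82.14636241690606 27.8279460517874
sceneC ((-0.11191177368164062, 2.3061676025390625), (69.7378921508789, 112.56013488769531), 0.43318071961402893)
 con ((71.86178588867188, 0.6785049438476562), (98.19133758544922, 171.03173828125), 0.6606707572937012)
 btn world [0.6942826  0.02639814 0.10082972] tester 83.86046724527932 31.5211341312433
[ 0.08298858  0.99654352 -0.00207151  0.00310264]
```

View pics/c5.png

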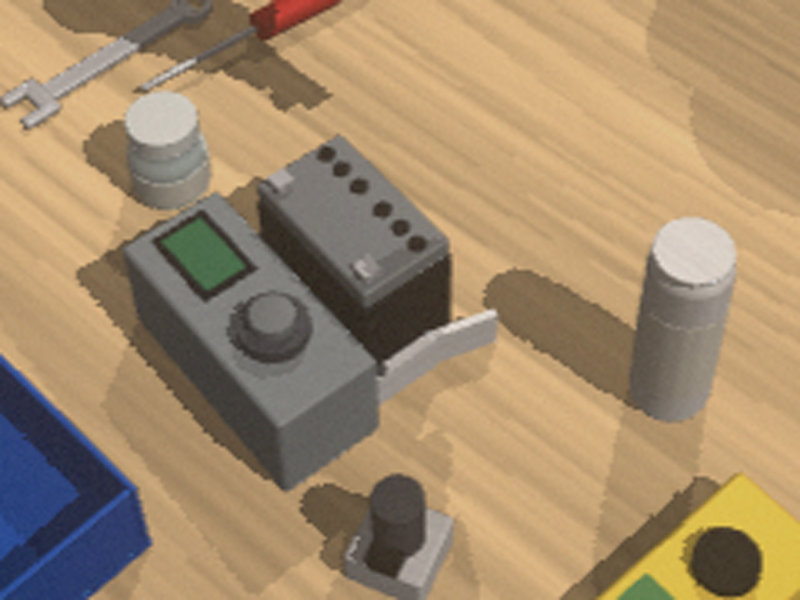

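The battery is home: x = 0 ± 0.5 mm and square in both cameras. The jar, spray can and valve haven't moved. The button is at about (0.692, 0.024), so I'll go above it.

Call:
drive_tool --motion '[[[4,0,0,0,0,0,1],[8,0,0,0,0,0,1],[12,0,0,0,0,0,1],[16,0,0,0,0,0,1],[19,0,0,0,0,0,1],[21.3,-0.1,-2,0,0,0,1],[21.3,-0.1,-6,0,0,0,1],[21.3,-0.1,-9,0,0,0,1],[21.3,-0.1,-10.5,0,0,0,1],[21.3,-0.1,-11,0,0,0,1],[21.3,-0.1,-11,0,0,0,1],[21.3,-0.1,-11,0,0,0,1]]]'

```text
t: 10.65
ee_pos: [0.6897, 0.0245, 0.1051]
orientation: [0.083, 0.997, -0.002, 0.003]
ft_force: [-0.3, 0.5, 0.3]
opening: -0.002
grasp_force: 0.0
```

Call:
drive_tool --motion '[[[0,0,-0.3,0,0,0,1],[0,0,-0.6,0,0,0,1],[0,0,-0.9,0,0,0,1],[0,0,-1.2,0,0,0,1],[0,0,-1.2,0,0,0,1]]]'

```text
t: 11.15
ee_pos: [0.69, 0.0245, 0.0954]
orientation: [0.083, 0.997, -0.002, 0.003]
ft_force: [-11.5, 0.3, 42.7]
opening: -0.003
grasp_force: 21.5
```

Call:
drive_tool --motion '[[[0,0,0.15,0,0,0,1],[0,0,0.15,0,0,0,1]]]'

```text
t: 11.35
ee_pos: [0.6899, 0.0245, 0.0956]
orientation: [0.083, 0.997, -0.002, 0.003]
ft_force: [-5.2, -0.6, 28.7]
opening: -0.001
grasp_force: 14.8
```

Call:
drive_tool --motion '[[[0,0,0.2,0,0,0,1],[0,0,0.2,0,0,0,1]]]'

```text
t: 11.55
ee_pos: [0.6898, 0.0245, 0.0962]
orientation: [0.083, 0.997, -0.002, 0.003]
ft_force: [3.0, -0.3, 3.9]
opening: 0.002
grasp_force: 2.3
```

Call:
drive_tool --motion '[[[0,0,0.2,0,0,0,1],[0,0,0.2,0,0,0,1]]]'

```text
t: 11.75
ee_pos: [0.6893, 0.0245, 0.0977]
orientation: [0.083, 0.997, -0.002, 0.002]
ft_force: [3.2, 0.5, 4.1]
opening: 0.003
grasp_force: 1.9
```

Call:
drive_tool --motion '[[[0,0,0.15,0,0,0,1],[0,0,0.15,0,0,0,1],[0,0,0.15,0,0,0,1]]]'

```text
t: 12.05
ee_pos: [0.6888, 0.0245, 0.0986]
orientation: [0.083, 0.997, -0.002, 0.001]
ft_force: [2.4, -0.3, 3.2]
opening: -0.002
grasp_force: 1.7
```

Call:
drive_tool --motion '[[[0,0,0.15,0,0,0,1],[0,0,0.15,0,0,0,1],[0,0,0.15,0,0,0,1]]]'

```text
t: 12.35
ee_pos: [0.6887, 0.0245, 0.1001]
orientation: [0.083, 0.997, -0.002, 0.001]
ft_force: [1.8, -0.2, 3.2]
opening: -0.001
grasp_force: 1.2
```

Call:
drive_tool --motion '[[[0,0,0.15,0,0,0,1],[0,0,0.15,0,0,0,1],[0,0,0.15,0,0,0,1]]]'

```text
t: 12.65
ee_pos: [0.6886, 0.0245, 0.1016]
orientation: [0.083, 0.997, -0.002, 0.001]
ft_force: [0.4, -0.5, 1.8]
opening: -0.005
grasp_force: 0.8
```

The spring force runs from about 0.1016 down to a hard stop at 0.0956. That is the full 6 mm travel, so the button was fully pressed and has come up again. I'll retract and verify.

Call:
drive_tool --motion '[[[0,0,1,0,0,0,1],[0,0,4,0,0,0,1],[0,0,8,0,0,0,1],[0,0,12,0,0,0,1],[-4,0,14,0,0,0,1],[-8,0,14,0,0,0,1],[-12,0,14,0,0,0,1],[-16,0,14,0,0,0,1],[-20,0,14,0,0,0,1],[-20,0,14,0,0,0,1],[-20,0,14,0,0,0,1]]]'

```text
t: 13.75
ee_pos: [0.4886, 0.0245, 0.2426]
orientation: [0.083, 0.997, -0.002, 0.002]
ft_force: [0.2, -0.4, 0.5]
opening: -0.004
grasp_force: 0.0
```

```bash
python3 -c "
from m import *
shot('scene','sceneD')
t=np.radians(-9.2);x=np.array([np.cos(t),np.sin(t)]);y=np.array([-x[1],x[0]])
P=cloud('sceneD');cc=(.6879,-.0045);xt=(P[...,:2]-cc)@x*1000+82.5;yt=(P[...,:2]-cc)@y*1000
q=(P[...,2]>.1)&(P[...,2]<.108)&(abs(xt)<42)&(abs(yt)<70)
print(cv2.minAreaRect(np.c_[xt[q],yt[q]].astype(np.float32)))
q=(P[...,2]>.09)&(P[...,2]<.106)&(np.hypot(xt-82.5,yt-30)<12)
print(np.median(P[q][:,2]),robot.observe()['ft_force'],robot.observe()['ee_pos'])"
```

```text
((0.20936965942382812, 1.6013298034667969), (114.08196258544922, 68.530029296875), 89.93702697753906)
0.10227800647292723 [ 0.25360924 -0.01194211 -0.44288348] [0.48948907 0.02443819 0.24242433]
```

View pics/sceneD.png

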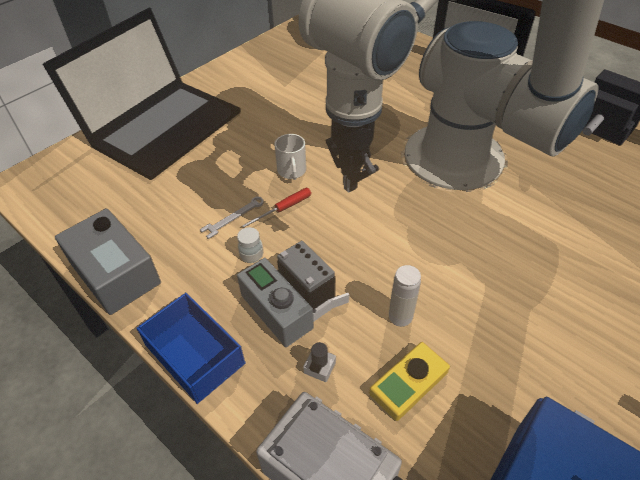

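The picture shows the battery home at (307,272), the button up at (283,297), every bystander in place and the arm clear.

```bash
python3 -c "
from plant import robot
print(robot.close_job())"
```

```text
the job is handed in; nothing more can be done
None
```

The battery is home against the back stop, and the start button was then pressed through its full 6 mm and came back up; the other things on the bench look unmoved, and the job was handed in at about 14 s with the arm clear (the hand-in returned no verdict; fingertip force on the button peaked at about 43 N).

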